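# Show where the short file belongs

## Robot

A 7-joint arm with a two-finger parallel gripper is mounted at the origin on the work surface. World frame = base frame: x ahead of the robot, y to its left, z up, the work surface at z = 0. Lengths are in mm, angles in rad, forces in N, time in s.
With the tool pointing down it reaches from about 425 to 950 mm from the base axis. Payload 4.7 kg.
Tool frame: the origin (TCP) lies midway between the tips of the shut fingers; the grasp point (between the pads) lies 19 mm behind it; z points along the fingers, y is the direction in which the jaws open and shut (so a half turn about z gives the same grasp; the last joint's range is limited). The gripper opens to 85 mm and grips with 20 to 120 N. Pads are 22 mm wide; open, the fingers measure 114 mm over their backs; the gripper's body (76 mm by 85 mm) begins 54 mm behind the grasp point. The pads swing forward as they close: fully open they stand 13 mm farther back than shut.
Start: joints at [-1.137, 0.469, -0.049, 1.532, 0.024, 1.141, -0.082], TCP at [301.322, 604.031, 231.335] pointing down, gripper open.
Joint ranges: [-2.59, 2.59], [-0.33, 1.99], [-1.39, 1.29], [0.1, 2.45], [-1.04, 4.18], [0.21, 1.99], [-2.66, 2.66]. Speed limits (rad/s): [2.57, 2.57, 3.14, 3.14, 3.14, 3.14, 3.14].

## Interface

Orientations are given as a 3x3 rotation matrix whose columns are the frame's x, y, z axes.
In Python, from bench import ctrl gives the robot as it stands.
- The arm moves only by the tool arm_command, never from a script. Its argument "increments" is a list of rows, each a list of 5 numbers: the opening in per cent of the stroke, from 0 (shut) to 100 (fully open), then the shift along the tool's x, y, z in m, then the turn about the tool's z in degrees. A call has 1 to 10 rows; each row is the pose to reach, as a shift and turn from the pose measured when the call began, along the tool's axes at that moment; what a row does not reach only later rows make up. A row lasts 1/12 s, in which the tool goes at most 41.7 mm and 7.16 degrees, less where a joint would pass 70% of its speed; a pose out of reach is approached as far as the arm can. A call with a gripper value outside its range is refused whole. The fingers move at their own pace and stop on an object; "force" is the grip in N (left out, the last holds). Time passes only in rows, so rows that repeat a pose let the fingers close. It gives the time, the measured TCP pose, the force and the opening at its end, in the units of the state.
- ctrl.get_state(): the state, without advancing time (a new reading comes with each control period).
- ctrl.grab_frame(name): name is "side" or "top"; returns a dict with "img" (400x640x3 uint8, red, green, blue), "depth" (400x640 float32, mm along the optical axis (not along the pixel's ray), 0 where there is no reading), "mtx" (3x3 intrinsics, pixels), "world_to_cam" (4x4, takes a point from world to camera coordinates). Camera axes: x right, y down, z forward; pixel columns grow to the right and rows downward; lengths in mm; the calibration is good to about 2 mm. A picture is of the moment at which its call begins.
- ctrl.close_job(): hands the job in, once; it reports no verdict.
Trained networks look in a picture, given as the dict that the camera call returned (one of the last four; its "shot" number tells which), for a name from the list of things; names that differ only in an ending like _2 or _b are one class to them, and where a whole thing is asked for, a point or a joint stands for the part that bears it (a point fixed in the world has none). Each returns a list of dicts, best first, with "p" (0 to 1); they miss things now and then, are a little off and sometimes report something else, mostly with a low value. They report only what shows in the picture. A call takes as long as a camera call. They do not tell look-alikes from the thing itself.
- ctrl.find_in(picture, query): "pixel" ([column, row] in pixels, amid what is visible of it).
- ctrl.landmark_of(picture, query): "pixel" ([column, row] in pixels: a listed point, or the origin of a listed thing).
The state is a dict: "time_s": time; "joints": joint angles; "joint_velocities": joint speeds; "tau": joint torques, N m; "position": TCP position; "orientation": TCP orientation; "contact_force": force on the tool from outside, world axes, zero at the start; "wrist_torque": the same for the moment, N m; "gripper_width": opening from 0.0 (shut) to 1.0 (fully open).
Only numpy, scipy, OpenCV 4.12 (cv2) and the standard library are available. Lean on these libraries where they do the work, as an engineer would, in place of code of your own. Each camera call takes 0.05 s, during which the arm holds its last target.

## Task

Show the apprentice how to tidy the bench: with the fingertips two to four centimetres above it, point at the middle of the handle of the shorter file on the rubber mat for two seconds, then point in the same way at the middle of the empty place in the file tray, and finish while still pointing there. Touch nothing at all, leave every tool where it lies, and point at none of the other files: travel from one to the other well above the tools.

Things in the scene. Friction and masses are not known exactly. Their poses are not given: they have to be found in the camera images.
- short_handle (a point): the point to show on the shorter of the two files on the rubber mat: top of its red handle, at the middle of the handle's length (handle 85 mm long, 26 mm thick); 29 mm above the bench. x axis along the file from handle to blade tip, z up.
- short_file: the shorter file on the mat: red plastic handle 85 mm long towards the robot and dark steel blade 105 mm long, 18 mm wide, 5 mm thick; 190 mm in all. It lies loose. Origin under its mid-length, on the mat's top; x along the file to the blade tip, z up.
- empty_mid (a point): the point to show in the tray: middle of the tray's one empty place, on the tray's floor, 6 mm above the bench (marked by a flat dark-brown silhouette of a file, 190 mm by 26 mm). x axis along the place, z up. The place is about 60 mm wide, between dividers that rise 10 mm above its floor; the handles of files in the places beside it, 64 mm away centre to centre, rise 26 mm above that floor, so keep the fingers closed.
- tray: fixed wooden file tray, 240 by 264 mm, 16 mm high, with four places side by side along its y axis, three holding files of the short file's length and one empty; origin at the centre of its underside, on the bench.
- mat: fixed black rubber mat, 340 by 280 mm, 3 mm thick, carrying the long file, the short file and a centre punch side by side, in any order; origin at the centre of its underside. Tray and mat lie side by side, either one on the left.
- long_handle (a point): top of the red handle of the longer file on the mat, at the middle of the handle's length (handle 115 mm long, 26 mm thick); 29 mm above the bench; not to be pointed at.
- long_file: the longer file on the mat, 290 mm long, same materials, blade 24 mm wide; origin under its mid-length, on the mat's top. A bystander.
- tray_file_a: one of the three short files lying in its place in the tray (blade 18 mm wide), 190 mm long, otherwise like short_file; origin under its mid-length on the tray's floor; top of its handle 26 mm above the origin; x axis along the file towards the blade tip, z up. A bystander.
- tray_file_b: one of the three short files lying in its place in the tray (blade 12 mm wide), 190 mm long, otherwise like short_file; origin under its mid-length on the tray's floor; top of its handle 26 mm above the origin; x axis along the file towards the blade tip, z up. A bystander.
- tray_file_c: one of the three short files lying in its place in the tray (blade 22 mm wide), 190 mm long, otherwise like short_file; origin under its mid-length on the tray's floor; top of its handle 26 mm above the origin; x axis along the file towards the blade tip, z up. A bystander.
- punch: steel centre punch on the mat, about 120 mm long and 12 mm thick, loose; origin underneath, 5 mm from mid-length. A bystander.
Not all that is in view belongs to the job. Leave any blue or green look-alike of the short_file alone.

How it is judged (in metres and radians):
On the way, in this order (a step that is already met when the one before it is completed fails the run):
1. the shorter file's handle is pointed at from just above, and the hand dwells there (horizontal distance between the grasp point and short_handle below 0.022 m and z of the grasp point in the frame of short_handle between 0.022 and 0.082 m), for 1.5 s.
2. the empty place in the tray is pointed at from just above, and the hand dwells there (horizontal distance between the grasp point and empty_mid below 0.02 m and z of the grasp point in the frame of empty_mid between 0.022 and 0.088 m), for 1 s.
At the end, for the whole second after the job is handed in: The grasp point is still over the middle of the empty place, within 20 mm sideways and 22 to 88 mm above the tray's floor (fingertips clear of it), and every file and the punch lie within 8 mm of where it was (all of step 2 and distance of each of tray_file_a, tray_file_b, tray_file_c, long_file, short_file, punch from where it was at the start of the episode below 0.008 m); the robot touches nothing.
It fails at once if the robot touches something (contact force between any of the fingers, the arm and anything else above 0.5 N).
It fails at once if a tool is moved or lifted (distance of any of tray_file_a, tray_file_b, tray_file_c, long_file, short_file, punch from where it was at the start of the episode above 0.008 m).
It fails at once if a wrong file is pointed at (the grasp point comes low over the middle of the long file's handle or of a file in the tray) ((horizontal distance between the grasp point and long_handle below 0.022 m and z of the grasp point in the frame of long_handle between -0.05 and 0.07 m) or (horizontal distance between the grasp point and tray_file_a below 0.02 m and z of the grasp point in the frame of tray_file_a between -0.05 and 0.09 m) or (horizontal distance between the grasp point and tray_file_b below 0.02 m and z of the grasp point in the frame of tray_file_b between -0.05 and 0.09 m) or (horizontal distance between the grasp point and tray_file_c below 0.02 m and z of the grasp point in the frame of tray_file_c between -0.05 and 0.09 m)).
It also fails if it takes over 42 s, if anything falls off the work surface, if the arm or the gripper's body presses on something with over 40 N, if the wrist force passes 120 N, or if a joint passes its speed limit or range.

## Working session

There is one attempt and no reset: what is moved stays moved. The work goes in short steps, Python scripts to look and compute and a tool call to move; the robot and the scene stay as the last step left them, time stands still between calls to the robot, and variables do not carry over. Pictures are saved under pics/ and viewed, and the job is handed in when it is done.

Besides the shell and the picture viewer there is one more tool, called after ">>>" as name(argument=value, ...), one argument or row to a line, values as JSON. arm_command: Moves the arm, as the interface text tells. Its arguments: {"type":"object","properties":{"increments":{"type":"array","items":{"type":"array","items":{"type":"number"}}},"force":{"type":"number"}},"required":["increments"]}

```bash
mkdir -p pics
cat > h.py <<'E'
import numpy as np, cv2, pickle
from bench import ctrl
def world(f,px,z):
    K=f["mtx"];T=np.array(f["world_to_cam"]);R=T[:3,:3];t=T[:3,3]
    c=-R.T@t; d=R.T@np.linalg.inv(K)@np.array([px[0],px[1],1.0])
    return c+d*(z-c[2])/d[2]
def proj(f,p):
    T=np.array(f["world_to_cam"]); q=T[:3,:3]@np.array(p)+T[:3,3]; q=np.array(f["mtx"])@q
    return q[:2]/q[2]
def save(f,name): cv2.imwrite("pics/"+name,cv2.cvtColor(f["img"],cv2.COLOR_RGB2BGR))
E
python3 - <<'E'
from h import *
s=ctrl.get_state();print(s["time_s"],s["position"],s["orientation"])
for n in ("top","side"):
    f=ctrl.grab_frame(n);save(f,n+"1.png");pickle.dump(f,open(n+"1.pkl","wb"))
    for q,z in (("short_handle",29),("long_handle",29),("empty_mid",6),("short_file",3),("long_file",3),("punch",3),("tray_file_a",6),("tray",0),("mat",0)):
        print(n,q,[(np.round(d["pixel"]),round(d["p"],2),np.round(world(f,d["pixel"],z)[:2])) for d in ctrl.landmark_of(f,q)[:5]])
E
```

```text
0.0 [301.07728269 603.45496638 230.23702974] [[-8.94823057e-01  4.46420210e-01 -8.32366953e-04]
 [ 4.46420982e-01  8.94821229e-01 -1.80957801e-03]
 [-6.30125754e-05 -1.99083820e-03 -9.99998016e-01]]
top short_handle [(array([406., 163.]), 0.92, array([ 454., -203.])), (array([436., 274.]), 0.86, array([ 192., -272.])), (array([195., 212.]), 0.69, array([325., 297.]))]
top long_handle [(array([442., 167.]), 0.83, array([ 445., -290.]))]
top empty_mid [(array([208., 105.]), 0.6, array([598., 289.]))]
top short_file [(array([219., 225.]), 0.96, array([296., 245.])), (array([454., 288.]), 0.66, array([ 161., -321.])), (array([396., 143.]), 0.61, array([ 508., -183.]))]
top long_file [(array([435., 138.]), 0.8, array([ 525., -280.])), (array([360., 148.]), 0.66, array([495., -95.]))]
top punch [(array([362., 147.]), 0.71, array([498., -99.])), (array([207., 104.]), 0.45, array([601., 293.]))]
top tray_file_a [(array([277., 121.]), 0.9, array([558., 112.])), (array([257., 115.]), 0.88, array([573., 164.])), (array([227., 111.]), 0.72, array([583., 239.])), (array([445., 168.]), 0.56, array
[... 439 characters left out ...]
 286.]))]
side short_file [(array([391., 268.]), 0.67, array([ 507., -191.])), (array([219., 353.]), 0.61, array([ 163., -321.])), (array([270., 175.]), 0.59, array([290., 228.]))]
side long_file [(array([414., 297.]), 0.8, array([ 524., -272.])), (array([366., 162.]), 0.45, array([585., 246.]))]
side punch [(array([370., 239.]), 0.69, array([490., -96.])), (array([374., 190.]), 0.39, array([562.,  96.]))]
side tray_file_a [(array([374., 190.]), 0.92, array([561.,  89.])), (array([370., 174.]), 0.82, array([573., 170.])), (array([364., 162.]), 0.69, array([578., 242.]))]
side tray [(array([368., 170.]), 0.89, array([578., 203.]))]
side mat [(array([390., 265.]), 0.62, array([ 508., -182.]))]
```

Run:
```python
from h import *
f=pickle.load(open("top1.pkl","rb"));im=f["img"][...,::-1]
cv2.imwrite("pics/tray.png",cv2.resize(im[60:180,170:310],None,fx=5,fy=5,interpolation=cv2.INTER_CUBIC))
cv2.imwrite("pics/mat.png",cv2.resize(im[90:210,330:470],None,fx=5,fy=5,interpolation=cv2.INTER_CUBIC))
```

```text
(no output)
```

View pics/top1.png

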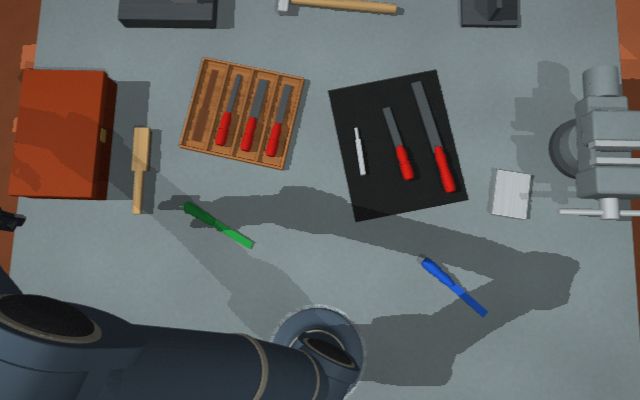

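View pics/side1.png

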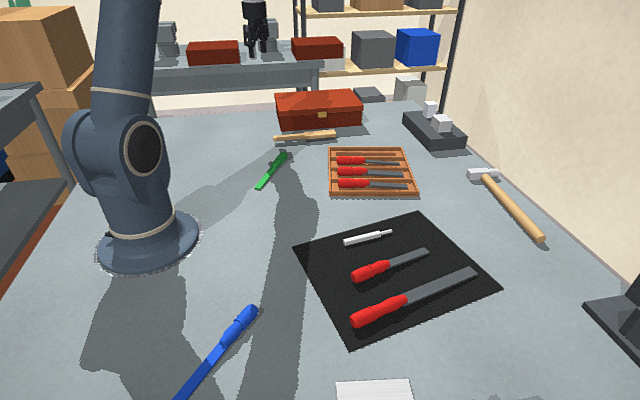

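View pics/tray.png

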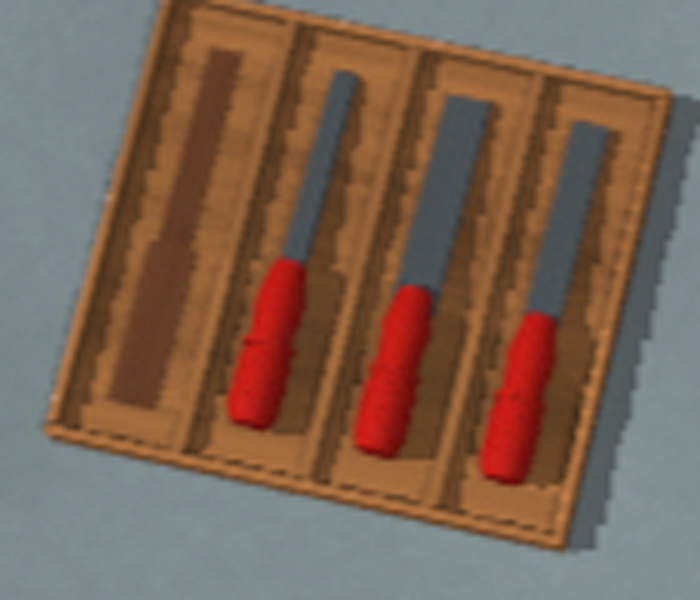

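View pics/mat.png

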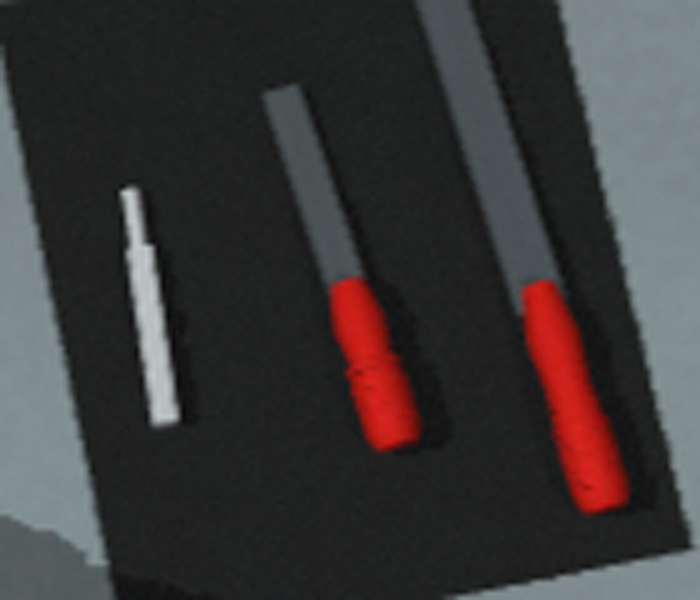

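The handle I want is the short red one on the mat, at top (405,163). It could be confused with:
- the long red handle at (442,167)
- the three tray files at about (225,115), (255,118) and (281,122)
- the green file at (218,225) and the blue file at (454,288)

The empty place is the leftmost one in the tray, with its brown silhouette at about (206,105). I'll refine both points next.

Run:
```python
from h import *
for n in ("top","side"):
    f=pickle.load(open(n+"1.pkl","rb"));im=f["img"].astype(int);c=f["mtx"]
    T=f["world_to_cam"];print(n,"cam",-T[:3,:3].T@T[:3,3])
    m=((im[...,0]>120)&(im[...,1]<70)&(im[...,2]<70)).astype(np.uint8)
    k,l,st,ce=cv2.connectedComponentsWithStats(m)
    for i in range(1,k):
        if 40<st[i,4]<1500:
            ys,xs=np.where(l==i);d=f["depth"][ys,xs];d=d[d>0]
            print(st[i],np.round(ce[i],1),"z16:",np.round(world(f,ce[i],17)))
f=pickle.load(open("top1.pkl","rb"))
a=(170+225/5,60+50/5);b=(170+133/5,60+403/5)
A=world(f,a,6);B=world(f,b,6);print(A,B,(A+B)/2,np.linalg.norm(A-B))
# tray outer corners, rim z=16
P=[world(f,(170+x/5,60+y/5),16) for x,y in ((165,0),(670,92),(562,548),(45,432))]
P=np.array(P);print(P,P.mean(0));u=(P[0]+P[3]-P[1]-P[2]);u/=np.linalg.norm(u);print("slot:",P.mean(0)+96*u)
g=pickle.load(open("side1.pkl","rb"))
S=g["img"][135:205,315:430][...,::-1]
cv2.imwrite("pics/trayside.png",cv2.resize(S,None,fx=6,fy=6,interpolation=cv2.INTER_CUBIC))
print(proj(g,(A+B)/2),proj(g,[454,-202,29]))
```

```text
top cam [ 224.9981846   -17.06818688 1081.66319526]
[215 111  15  35 268] [222.  128.6] z16: [533. 247.  17.]
[240 117  15  34 271] [247.3 133.8] z16: [521. 184.  17.]
[266 122  14  35 277] [272.6 139.4] z16: [508. 121.  17.]
[396 146  17  34 306] [403.8 162.9] z16: [ 456. -200.   17.]
[434 146  21  46 418] [443.8 169.7] z16: [ 441. -296.   17.]
side cam [ 261.29147757 -688.84862388  549.98023428]
[292  37  51   9 335] [315.5  40.7] z16: [ 728. 1885.   17.]
[187  41  51  10 382] [212.1  45.1] z16: [  54. 1884.   17.]
[336 156  30   8 190] [349.8 159.8] z16: [533. 246.  17.]
[337 166  30   9 209] [350.8 170.5] z16: [520. 184.  17.]
[338 179  32   8 236] [352.7 182.5] z16: [509. 121.  17.]
[351 260  39  22 464] [369.4 270.2] z16: [ 455. -203.   17.]
[350 295  58  33 803] [376.6 310.5] z16: [ 439. -299.   17.]
[689.1489676  276.23055129   6.        ] [504.01239373 311.69586263   6.        ] [596.58068067 293.96320696   6.        ] 188.50288934052753
[[710.83600413 305.50072145  16.        ]
 [666.68398442  48.47831897  16.        ]
 [433.3292121   94.18839748  16.        ]
 [485.87120397 351.27892523  16.        ]] [574.18010116 199.86159079  16.        ]
slot: [591.92459814 294.20740589  16.        ]
[365.1417158  153.81430351] [369.0440006 265.792242 ]
```

View pics/trayside.png

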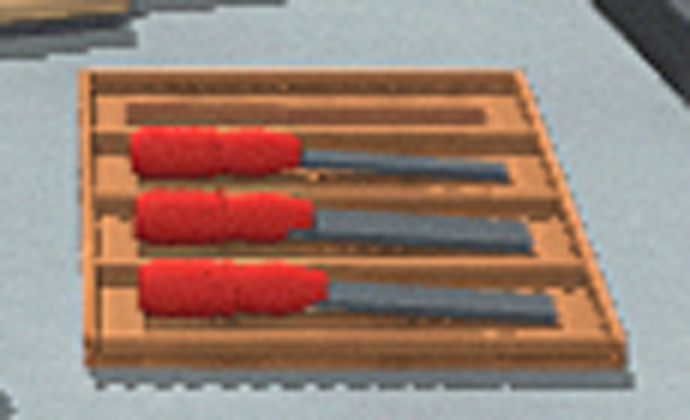

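>>> arm_command(
  increments=[
    [0,-0.02,-0.012,0,0],
    [0,-0.04,-0.024,0,0],
    [0,-0.06,-0.036,0,0],
    [0,-0.085,-0.05,0,0],
    [0,-0.11,-0.065,0,0],
    [0,-0.135,-0.08,0,0],
    [0,-0.16,-0.095,0,0],
    [0,-0.18,-0.107,0,0],
    [0,-0.2,-0.119,0,0],
    [0,-0.206,-0.122,0,0],
  ],
)

```text
time_s: 1.83
position: [434.1, 398.8, 231.6]
orientation: [[-0.892, 0.452, 0.002], [0.452, 0.892, -0.002], [-0.002, -0.001, -1.0]]
contact_force: [0.6, -0.3, -0.2]
gripper_width: 0.003
```

>>> arm_command(
  increments=[
    [0,-0.02,-0.013,0,0],
    [0,-0.042,-0.027,0,0],
    [0,-0.065,-0.042,0,0],
    [0,-0.09,-0.059,0,0],
    [0,-0.115,-0.075,0,0],
    [0,-0.14,-0.092,0,0],
    [0,-0.165,-0.108,0,0],
    [0,-0.185,-0.121,0,0],
    [0,-0.205,-0.134,0,0],
    [0,-0.211,-0.138,0,0],
  ],
)

```text
time_s: 2.67
position: [561.8, 177.1, 232.3]
orientation: [[-0.89, 0.456, 0.003], [0.456, 0.89, -0.003], [-0.004, -0.002, -1.0]]
contact_force: [0.1, -0.7, -0.6]
gripper_width: -0.002
```

>>> arm_command(
  increments=[
    [0,-0.004,-0.02,0,0],
    [0,-0.009,-0.045,0,0],
    [0,-0.014,-0.07,0,0],
    [0,-0.02,-0.1,0,0],
    [0,-0.026,-0.13,0,0],
    [0,-0.032,-0.16,0,0],
    [0,-0.038,-0.19,0,0],
    [0,-0.044,-0.22,0,0],
    [0,-0.049,-0.245,0,0],
    [0,-0.052,-0.26,0,0],
  ],
)

```text
time_s: 3.5
position: [488.8, -79.3, 233.2]
orientation: [[-0.889, 0.457, 0.003], [0.457, 0.889, -0.003], [-0.004, -0.001, -1.0]]
contact_force: [0.8, 1.3, 0.1]
gripper_width: -0.006
```

>>> arm_command(
  increments=[
    [0,-0.004,-0.02,0,0],
    [0,-0.009,-0.045,0,0],
    [0,-0.015,-0.07,0,0],
    [0,-0.02,-0.095,0,0],
    [0,-0.024,-0.115,0,0],
    [0,-0.026,-0.124,0,0],
    [0,-0.026,-0.124,0,0],
    [0,-0.026,-0.124,0,0],
  ],
)

```text
time_s: 4.17
position: [455.9, -199.9, 233.4]
orientation: [[-0.89, 0.456, 0.003], [0.456, 0.89, -0.002], [-0.004, -0.001, -1.0]]
contact_force: [0.1, 0.0, 0.2]
gripper_width: -0.002
```

Run:
```python
from h import *
s=ctrl.get_state();p=s["position"];print(s["time_s"],p,s["contact_force"],s["joints"])
d=np.array([455.5,-201.5,62])-p;print("tool shift",np.array(s["orientation"]).T@d)
f=ctrl.grab_frame("side");save(f,"side2.png");print(proj(f,p),ctrl.landmark_of(f,"short_handle")[:2])
```

```text
4.1667 [ 455.86237728 -199.89203411  233.43362652] [0.10170827 0.04609082 0.23968474] [ 0.02614906  0.17345605  0.34503111  1.96107204 -0.06768961  1.01414915
  1.49903197]
tool shift [  0.28365596  -1.50760324 171.43468682]
[379.26297324 176.95715947] [{'pixel': [236.6, 319.2], 'p': 0.9}, {'pixel': [367.0, 263.1], 'p': 0.7}]
```

View pics/side2.png

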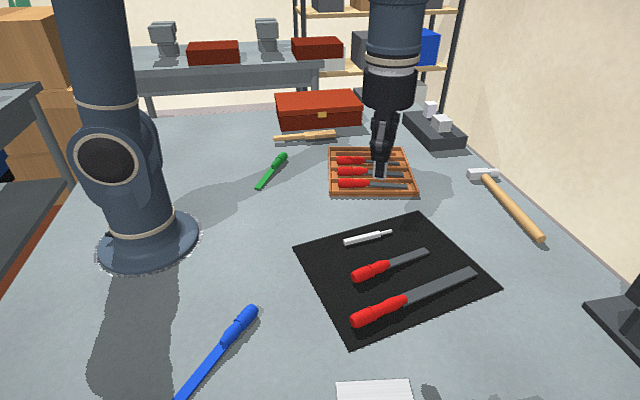

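The side picture shows the shut fingertips at about (380,177). That matches the projected TCP, 233 mm above the short handle at (369,266). Everything is undisturbed, so I'm descending.

>>> arm_command(
  increments=[
    [0,0,-0.0015,0.02,0],
    [0,0,-0.0015,0.045,0],
    [0,0,-0.0015,0.07,0],
    [0,0,-0.0015,0.095,0],
    [0,0,-0.0015,0.115,0],
    [0,0,-0.0015,0.13,0],
    [0,0,-0.0015,0.145,0],
    [0,0,-0.0015,0.157,0],
    [0,0,-0.0015,0.166,0],
    [0,0,-0.0015,0.171,0],
  ],
)

```text
time_s: 5.1
position: [456.0, -199.5, 61.2]
orientation: [[-0.892, 0.453, 0.002], [0.452, 0.892, -0.001], [-0.002, -0.0, -1.0]]
contact_force: [-0.3, 0.1, 0.2]
gripper_width: -0.004
```

Run:
```python
from h import *
s=ctrl.get_state();p=s["position"];print(s["time_s"],p,s["contact_force"])
f=ctrl.grab_frame("side");save(f,"side3.png");print(proj(f,p),proj(f,[455.5,-201.5,29]))
cv2.imwrite("pics/c3.png",cv2.resize(f["img"][180:340,290:490][...,::-1],None,fx=3,fy=3))
f=ctrl.grab_frame("top");cv2.imwrite("pics/t3.png",cv2.resize(f["img"][80:230,300:500][...,::-1],None,fx=3,fy=3))
```

```text
5.1 [ 456.00626392 -199.49986753   61.23722247] [-0.32611019  0.06389788  0.18838246]
[370.9427332  252.86219382] [369.69564181 265.50935323]
```

View pics/c3.png

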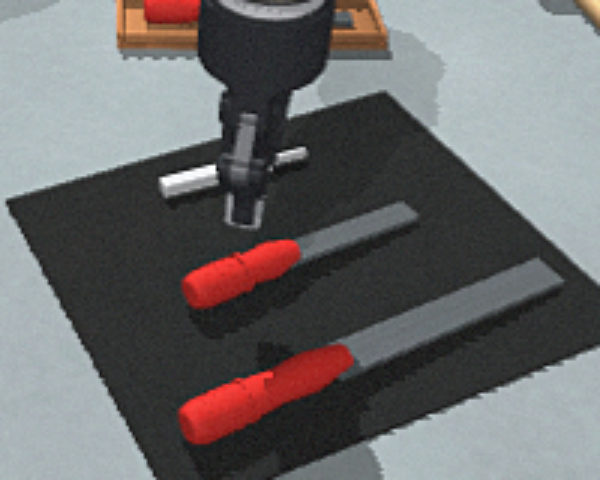

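View pics/t3.png

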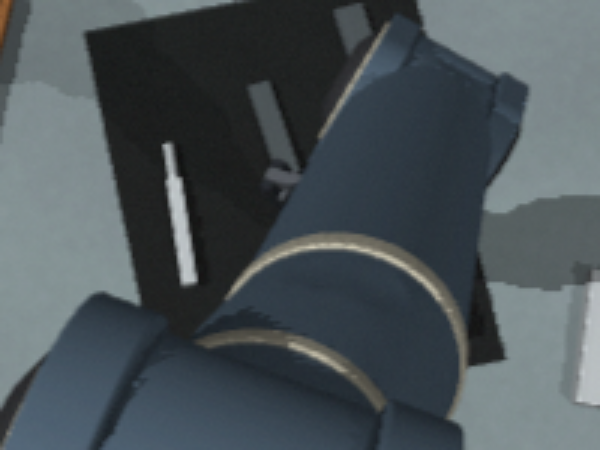

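The side crop shows the closed fingertips just above the middle of the short handle, at about full-image (371,253). Nothing is touched. I'm holding here for a bit over two seconds.

>>> arm_command(
  increments=[
    [0,0,-0.001,0,0],
    [0,0,-0.001,0,0],
    [0,0,-0.001,0,0],
    [0,0,-0.001,0,0],
    [0,0,-0.001,0,0],
    [0,0,-0.001,0,0],
    [0,0,-0.001,0,0],
    [0,0,-0.001,0,0],
    [0,0,-0.001,0,0],
    [0,0,-0.001,0,0],
  ],
)

```text
time_s: 6.03
position: [455.4, -201.0, 61.7]
orientation: [[-0.891, 0.453, 0.002], [0.453, 0.891, -0.002], [-0.002, -0.001, -1.0]]
contact_force: [-0.5, -0.1, 0.4]
gripper_width: -0.006
```

>>> arm_command(
  increments=[
    [0,0,0,0,0],
    [0,0,0,0,0],
    [0,0,0,0,0],
    [0,0,0,0,0],
    [0,0,0,0,0],
    [0,0,0,0,0],
    [0,0,0,0,0],
    [0,0,0,0,0],
    [0,0,0,0,0],
    [0,0,0,0,0],
  ],
)

```text
time_s: 6.87
position: [455.4, -201.0, 61.8]
orientation: [[-0.891, 0.453, 0.002], [0.453, 0.891, -0.002], [-0.002, -0.001, -1.0]]
contact_force: [0.5, 0.0, -0.2]
gripper_width: -0.0
```

>>> arm_command(
  increments=[
    [0,0,0,0,0],
    [0,0,0,0,0],
    [0,0,0,0,0],
    [0,0,0,0,0],
    [0,0,0,0,0],
    [0,0,0,0,0],
    [0,0,0,0,0],
    [0,0,0,0,0],
  ],
)

```text
time_s: 7.53
position: [455.4, -201.0, 61.7]
orientation: [[-0.891, 0.453, 0.002], [0.453, 0.891, -0.002], [-0.002, -0.001, -1.0]]
contact_force: [0.5, 0.8, -0.4]
gripper_width: 0.003
```

>>> arm_command(
  increments=[
    [0,0,0,-0.015,0],
    [0,0,0,-0.035,0],
    [0,0,0,-0.06,0],
    [0,0,0,-0.085,0],
    [0,0,0,-0.11,0],
    [0,0,0,-0.135,0],
    [0,0,0,-0.155,0],
    [0,0,0,-0.17,0],
    [0,0,0,-0.17,0],
  ],
)

```text
time_s: 8.28
position: [456.9, -201.5, 234.9]
orientation: [[-0.891, 0.453, 0.009], [0.453, 0.891, -0.003], [-0.009, 0.001, -1.0]]
contact_force: [1.3, 0.6, 0.8]
gripper_width: -0.001
```

>>> arm_command(
  increments=[
    [0,0.004,0.02,0,0],
    [0,0.009,0.045,0,0],
    [0,0.014,0.07,0,0],
    [0,0.02,0.1,0,0],
    [0,0.026,0.13,0,0],
    [0,0.032,0.16,0,0],
    [0,0.038,0.19,0,0],
    [0,0.044,0.22,0,0],
    [0,0.049,0.245,0,0],
    [0,0.052,0.26,0,0],
  ],
)

```text
time_s: 9.12
position: [528.2, 57.4, 233.4]
orientation: [[-0.893, 0.45, 0.007], [0.45, 0.893, -0.002], [-0.007, 0.001, -1.0]]
contact_force: [0.1, -0.4, -0.7]
gripper_width: 0.004
```

Run:
```python
from h import *
s=ctrl.get_state();p=s["position"];print(s["time_s"],p,s["contact_force"])
print(np.array(s["orientation"]).T@(np.array([597,294,235])-p))
```

```text
9.1167 [528.20587024  57.41734481 233.38070343] [ 0.11661595 -0.43384478 -0.71858769]
[ 44.96048151 242.24437366  -1.68097595]
```

>>> arm_command(
  increments=[
    [0,0.004,0.02,0,0],
    [0,0.009,0.045,0,0],
    [0,0.014,0.075,0,0],
    [0,0.02,0.11,0,0],
    [0,0.026,0.145,0,0],
    [0,0.032,0.18,0,0],
    [0,0.038,0.21,0,0],
    [0,0.043,0.232,0,0],
    [0,0.045,0.242,0,0],
    [0,0.045,0.242,0,0],
  ],
)

```text
time_s: 9.95
position: [595.9, 296.5, 231.5]
orientation: [[-0.895, 0.446, 0.004], [0.446, 0.895, -0.002], [-0.005, -0.0, -1.0]]
contact_force: [0.8, -0.1, -0.1]
gripper_width: -0.005
```

Run:
```python
from h import *
s=ctrl.get_state();p=s["position"];print(s["time_s"],p,s["contact_force"])
print(np.array(s["orientation"]).T@(np.array([597,294,42])-p))
```

```text
9.95 [595.94678483 296.5233017  231.45991155] [ 0.8190141  -0.09146806 -0.06648655]
[ -1.11625103  -1.78583805 189.46793704]
```

>>> arm_command(
  increments=[
    [0,-0.001,-0.002,0.02,0],
    [0,-0.001,-0.002,0.045,0],
    [0,-0.001,-0.002,0.07,0],
    [0,-0.001,-0.002,0.095,0],
    [0,-0.001,-0.002,0.12,0],
    [0,-0.001,-0.002,0.14,0],
    [0,-0.001,-0.002,0.158,0],
    [0,-0.001,-0.002,0.172,0],
    [0,-0.001,-0.002,0.183,0],
    [0,-0.001,-0.002,0.188,0],
  ],
)

```text
time_s: 10.78
position: [596.3, 292.0, 41.9]
orientation: [[-0.894, 0.447, 0.003], [0.447, 0.894, -0.004], [-0.004, -0.002, -1.0]]
contact_force: [-0.3, -0.1, -0.5]
gripper_width: -0.001
```

Run:
```python
from h import *
s=ctrl.get_state();p=s["position"];print(s["time_s"],p,s["contact_force"])
print(np.array(s["orientation"]).T@(np.array([597,294,42])-p))
f=ctrl.grab_frame("side");print(proj(f,p),proj(f,[597,294,6]))
cv2.imwrite("pics/c4.png",cv2.resize(f["img"][90:220,290:450][...,::-1],None,fx=4,fy=4))
f=ctrl.grab_frame("top");cv2.imwrite("pics/t4.png",cv2.resize(f["img"][30:190,150:480][...,::-1],None,fx=2.4,fy=2.4))
```

```text
10.7833 [596.27483144 292.03543981  41.93357398] [-0.28238543 -0.14638613 -0.52091343]
[ 0.23022531  2.08123263 -0.07242682]
[366.04906863 143.79295008] [365.26575652 153.7969825 ]
```

View pics/c4.png

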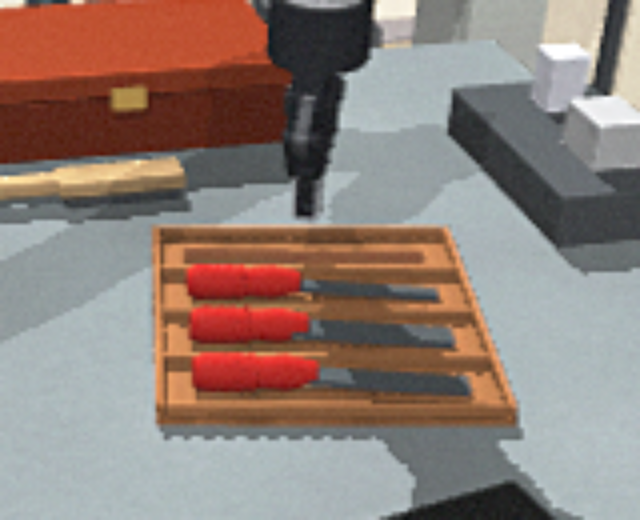

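View pics/t4.png

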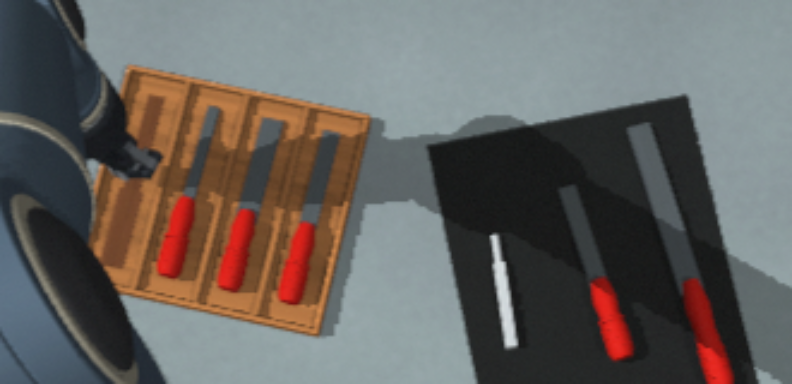

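Run:
```python
from h import *
f=ctrl.grab_frame("top");p=ctrl.get_state()["position"]
for q in (p,p+[0,0,10],p+[0,0,19],[597,294,6]): 
    print(proj(f,q))
im=f["img"][80:130,180:240][...,::-1].copy()
im=cv2.resize(im,None,fx=10,fy=10,interpolation=cv2.INTER_CUBIC)
for q,c in ((p,(0,255,0)),([597,294,6],(255,0,0))):
    u=proj(f,q);cv2.circle(im,(int((u[0]-180)*10+5),int((u[1]-80)*10+5)),6,c,2)
cv2.imwrite("pics/t5.png",im)
```

```text
[201.93296942  99.42302967]
[200.78890257  97.97032313]
[199.74107226  96.63981524]
[205.89546068 104.75529516]
```

View pics/t5.png

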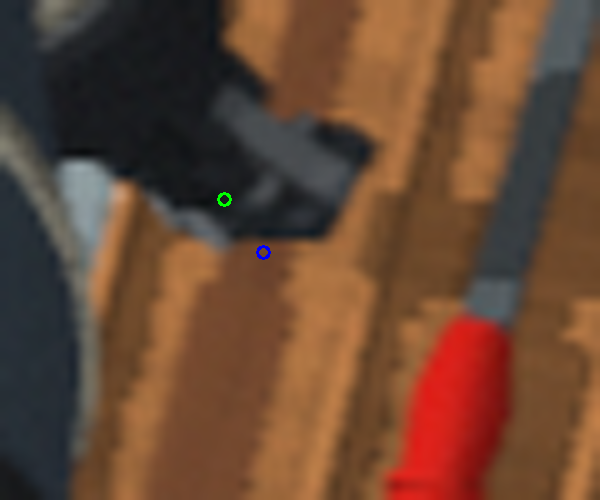

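The top crop shows the TCP mark (green) on the shut fingers, and the empty-place middle (blue) just below them along the viewing ray. The side view agrees: tip at (366,143) against a projected (366,144). I'm nudging 2 mm and dwelling.

>>> arm_command(
  increments=[
    [0,0,0.002,0,0],
    [0,0,0.002,0,0],
    [0,0,0.002,0,0],
    [0,0,0.002,0,0],
    [0,0,0.002,0,0],
    [0,0,0.002,0,0],
    [0,0,0.002,0,0],
    [0,0,0.002,0,0],
    [0,0,0.002,0,0],
    [0,0,0.002,0,0],
  ],
)

```text
time_s: 11.77
position: [598.1, 295.3, 43.8]
orientation: [[-0.895, 0.447, 0.005], [0.447, 0.895, -0.002], [-0.005, 0.0, -1.0]]
contact_force: [0.1, -0.6, 0.8]
gripper_width: 0.001
```

>>> arm_command(
  increments=[
    [0,0,0,0,0],
    [0,0,0,0,0],
    [0,0,0,0,0],
    [0,0,0,0,0],
    [0,0,0,0,0],
    [0,0,0,0,0],
    [0,0,0,0,0],
    [0,0,0,0,0],
    [0,0,0,0,0],
    [0,0,0,0,0],
  ],
)

```text
time_s: 12.6
position: [598.1, 295.3, 43.8]
orientation: [[-0.895, 0.447, 0.005], [0.447, 0.895, -0.002], [-0.005, 0.0, -1.0]]
contact_force: [-0.8, -0.1, -0.0]
gripper_width: -0.001
```

>>> arm_command(
  increments=[
    [0,0,0,0,0],
    [0,0,0,0,0],
    [0,0,0,0,0],
    [0,0,0,0,0],
    [0,0,0,0,0],
    [0,0,0,0,0],
  ],
)

```text
time_s: 13.1
position: [598.1, 295.3, 43.8]
orientation: [[-0.895, 0.447, 0.005], [0.447, 0.895, -0.002], [-0.005, 0.0, -1.0]]
contact_force: [-0.5, -0.4, -0.2]
gripper_width: -0.001
```

Run:
```python
from h import *
s=ctrl.get_state();print(s["time_s"],s["position"],s["contact_force"])
for n in ("top","side"):
    f=ctrl.grab_frame(n);im=f["img"].astype(int)
    m=((im[...,0]>120)&(im[...,1]<70)&(im[...,2]<70)).astype(np.uint8)
    k,l,st,ce=cv2.connectedComponentsWithStats(m)
    print(n,[np.round(world(f,ce[i],17)[:2]) for i in range(1,k) if 40<st[i,4]<1500])
print(ctrl.close_job())
```

```text
13.1 [598.05327131 295.34661326  43.77034719] [-0.47719008 -0.44573582 -0.19486375]
top [array([532., 245.]), array([519., 182.]), array([507., 119.]), array([ 455., -200.]), array([ 435., -300.])]
side [array([ 727., 1884.]), array([  76., 1882.]), array([533., 246.]), array([520., 184.]), array([508., 121.]), array([ 455., -203.]), array([ 438., -300.])]
the job is handed in; nothing more can be done
None
```

The job is done and handed in at 13.1 s, with the arm still pointing at the empty place in the tray; the interface gave no verdict.

- **Short file:** I shut the fingers and pointed at the short file's red handle. The TCP stood at (455, −201, 62) mm, about 33 mm above the handle, for roughly 2.5 s.
- **Travel:** I crossed to the tray at about 235 mm height.
- **Empty place:** I pointed at its middle from (598, 295, 44) mm for about 2.3 s. That is about 38 mm above the tray floor and within 2 mm sideways of the measured middle, (597, 294).

**Last checks:**
- **Contact:** the force reading stayed at sensor noise while pointing, and peaked at about 1.7 N during moves well clear of everything. That noise is larger than the 0.5 N limit, so the sensor alone can't prove there was no contact; the pictures showed clear space at both points.
- **Tools:** the side camera shows all five red handles within about 1 mm of where they started. The top camera differs by up to 2 mm for four of them. For the long file it differs by 7 mm, which I put down to the colour mask, since the side view puts it within 1–2 mm. I did not re-measure the punch; it looked undisturbed in the pictures.

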